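# Prop the spares bin's lid on its notched stay and fetch the tin

### The job

Prop the spares bin wide open: take the stay by its black sleeve, lift it clear of the keeper stud, push it in so that the lid rises, and hang its last notch (the one next to the sleeve) on the stud, feeling for it and easing the weight onto the stud before you let go: the lid must stand up on its own, and must not drop as you release it. Then reach in, take out the round tin and stand it upright in the empty compartment of the kit tray, leaving the lid propped and everything else where it is.

Things in the scene. Friction and masses are not known exactly. Their poses are not given: they have to be found in the camera images.
- bin: Plywood bin on four rubber feet, fixed to the bench: outside 180 mm deep (x) by 250 mm wide (y), walls 8 mm, rim 107 mm and inner floor 38 mm above the bench. Origin: on the bench under its centre; x points to its back, -x is its front, y to its left, where the stay is. The lid lies recessed, level with the rim, with no edge to grasp; 6 mm thick ledge strips under it line the side walls.
- lid_hinge (a point): Middle of the lid's hinge axis: bin x = +82 mm, y = 0, 109 mm up; the axis lies along y. The lid (0.2 to 0.3 kg) swings freely and falls shut when nothing holds it; open, it is a 162 mm long panel rising from here. A steel shaft on the lid carries the stay: with the lid shut the shaft's axis is at bin x = +5 mm, 116 mm up, along y; it turns about the hinge with the lid.
- lid (a joint): Lid angle about its hinge in rad: 0 shut, growing as the front edge rises; stop at 1.53. With the last notch on the stud it stands at 1.08 to 1.36, with the first notch at 0.5 to 0.9, depending on where the stud is clamped.
- stay: Flat aluminium bar, 8 mm thick (y), 20 mm high (z), about 0.12 kg, that pivots freely on the lid's shaft at bin y = 152 mm. Origin: on the pivot axis, on the bar's centre line. The bar runs along its own -x; y is the pivot axis, z square to the bar, upward. With the lid shut it slopes 12 degrees down to the front, resting by weight on the stud with its smooth lower edge, 75 mm from the pivot.
- stay_grip (a point): Middle of the black rubber sleeve at the stay's free end, on the bar's centre line, 212.5 mm from the pivot: sleeve 36 mm long between its collars, 14 mm thick, 22 mm high, with a collar 6 mm long, 18 mm thick and 26 mm high at each end. Axes as the stay's.
- stay_notch (a point): The last notch, 162.5 mm from the pivot: where the stud's axis lies (7 mm below the bar's centre line) when the notch sits on it. Both notches are square, cut 8 mm up into the bar's lower edge (which is 10 mm below its centre line), 15.5 mm long; the first is 122 mm from the pivot. A notch over the stud stops the bar sliding either way. Axes as the stay's.
- keeper_mid (a point): Middle of the slotted rail on the bin's left wall, in the stay's plane: bin x = -65 mm, y = 152 mm, 86 mm up. The keeper stud, a fixed 10 mm round pin along the bin's y, is clamped anywhere within 10 mm either way of here along the rail, which rises 12 degrees to the back. Where it sits is not measured: feel for it, or see it. Axes as the bin's.
- tin_can: Round tin, 57 mm diameter, 49 mm high, about 0.14 kg, standing on the bin's floor in its front half, left or right. Origin: centre of its underside, z up.
- tray_free (a point): Centre of the empty compartment's floor in the kit tray (aluminium tray 130 x 190 mm, rim 16 mm high, floor 3 mm thick, fixed to the bench, divided across the middle of its length; each compartment 124 by about 90 mm). Here x is the tray's short side, y its length; the other compartment, towards +y, holds the hex keys.
- clear_tape: Small roll of tape, 55 mm diameter, 18 mm high, lying in the bin's front half on the side where the tin is not. Origin: centre of its underside.
- hex_keys: Folding hex key set, 28 x 100 x 16 mm, in the tray's other compartment. Origin: centre of its underside.
- power_bank: Black power bank, 50 x 100 x 16 mm, lying on the bench left of the bin. Origin: centre of its underside.

How it is judged:
On the way:
1. the lid stands propped on its stay's last notch, wide open and still, with the robot clear of bin, lid and stay (value of joint lid between 1.05 and 1.39 rad and velocity of joint lid between -0.1 and 0.1 rad/s and contact force between each of the arm, the fingers and stay below 0.05 N and contact force between each of the arm, the fingers and bin below 0.05 N), for 0.4 s.
At the end, for the whole second after the job is handed in: the lid still stands propped on its stay, at rest between 1.05 and 1.39 rad and untouched; the tin stands upright (within 6 degrees) and at rest on the floor of the tray's empty compartment, its centre within 25 mm of the compartment's centre (all of step 1 and horizontal distance between tin_can and tray_free below 0.025 m and z of tin_can in the frame of tray_free between -0.004 and 0.006 m and angle between tin_can's own z axis and vertical below 0.1 rad and linear speed of tin_can below 0.02 m/s).
It fails at once if the lid is dropped: it swings shut faster than 4 rad/s, or faster than 1.3 rad/s while the fingers do not hold the stay (velocity of joint lid below -4 rad/s or (velocity of joint lid below -1.3 rad/s and contact force between the fingers and stay below 0.05 N)).
It fails at once if one of the other loose things (the tape roll in the bin, the hex keys, the power bank) is moved by more than 40 mm (distance of any of clear_tape, hex_keys, power_bank from where it was at the start of the episode above 0.04 m).
It also fails if it takes over 72 s, if anything falls off the work surface, if the arm or the gripper's body presses on something with over 40 N, if the wrist force passes 120 N, or if a joint passes its speed limit or range.

### The arm

A 6-joint arm with a two-finger parallel gripper is mounted at the origin on a cart in front of the work surface, level with it; the furniture and walls round the work are solid. World frame = base frame: x ahead of the robot, y to its left, z up, the work surface at z = 0. Lengths are in m, angles in rad, forces in N, time in s.
With the tool pointing down it reaches from about 0.375 to 0.975 m from the base axis. Payload 3.8 kg.
Tool frame: the origin (TCP) lies at the very end of the fingers, on their centre line; the grasp point (between the pads) lies 19 mm behind it; z points along the fingers, y is the line along which they close (so a half turn about z gives the same grasp; the last joint's range is limited). The gripper opens to 88 mm and grips with 3 to 60 N. Pads are 18 mm wide; open, the fingers measure 123 mm over their backs; the gripper's body (75 mm by 187 mm) begins 45 mm behind the grasp point.
Start: joints at [1.194, 0.264, 1.604, -0, 1.274, -0.037], TCP at [0.225, 0.636, 0.239] pointing down, gripper open.
Joint ranges: [-2.63, 2.63], [-0.94, 2.18], [0.31, 2.57], [-1.31, 4.45], [0, 2.66], [-2.55, 2.55]. Speed limits (rad/s): [2.57, 2.57, 3.14, 3.14, 3.14, 3.14].

### API

Orientations are given as a unit quaternion [w, x, y, z].
In Python, from station import get_obs, cams, job, spotter gives the robot as it stands. The module is installed in compiled form; this text tells all that it offers.
- The arm moves only by the shell command python3 -m jog 'ROWS' [FORCE]. ROWS is a JSON object of lists of equal length, an entry for each row: "delta_rot": the turn, a rotation vector about the tool's x, y, z in rad, a list of three; "dp": the shift along the tool's x, y, z in mm, a list of three; "hand": the opening in per cent of the stroke, from 0 (shut) to 100 (fully open). In form: {"delta_rot": [[ax, ay, az], ...], "dp": [[x, y, z], ...], "hand": [hand, ...]}. A call has exactly 5 rows; each row is the pose to reach, as a shift and turn from the pose commanded when the call began, along the tool's axes at that moment; what a row does not reach only later rows make up. A row lasts 1/12 s, in which the tool goes at most 41.7 mm and 7.16 degrees, less where a joint would pass 70% of its speed; a pose out of reach is approached as far as the arm can. A call with a gripper value outside its range is refused whole. The fingers move at their own pace and stop on an object; FORCE is the grip in N (left out, the last holds). Time passes only in rows, so rows that repeat a pose let the fingers close, or fill a call up. It gives the time, the measured TCP pose, the force, the opening and the grip force at its end, in the units of the state.
- get_obs(): the state, without advancing time (a new reading comes with each control period).
- cams.snapshot(name): name is "scene" or "top" or "wrist"; returns a dict with "frame" (480x640x3 uint8, red, green, blue), "depth" (480x640 float32, m along the optical axis (not along the pixel's ray), 0 where there is no reading), "intrinsics" (3x3 intrinsics, pixels), "k1" (the pictures are not rectified: a ray, as slopes to the right and down, at radius r is drawn at 1 + k1 r^2 times it, then the intrinsics apply), "xyz" and "attitude" of the camera in the world. Camera axes: x right, y down, z forward; pixel columns grow to the right and rows downward; lengths in m; the calibration is good to about 2 mm. A picture is of the moment at which its call begins.
- job.sign_off(): hands the job in; it is judged then, once.
Trained networks look in a picture, given as the dict that the camera call returned (one of the last four; its "shot" number tells which), for a name from the list of things; names that differ only in an ending like _2 or _b are one class to them, and where a whole thing is asked for, a point or a joint stands for the part that bears it (a point fixed in the world has none). Each returns a list of dicts, best first, with "confidence" (0 to 1); they miss things now and then, are a little off and sometimes report something else, mostly with a low value. They report only what shows in the picture. A call takes as long as a camera call.
- spotter.boxes_of(name, picture): "position" ([x, y, z] in m, in world coordinates, good to about 4 mm: the middle of the surface that is visible of it).
- spotter.spot_point(name, picture): "position" ([x, y, z] in m, in world coordinates, good to about 4 mm: a listed point, or the origin of a listed thing).
The state is a dict: "time_s": time; "joints": joint angles; "qd": joint speeds; "joint_efforts": joint torques, N m; "tcp_pos": TCP position; "eef_rot": TCP orientation; "wrist_force": force on the tool from outside, world axes, zero at the start; "moment": the same for the moment, N m; "opening": opening from 0.0 (shut) to 1.0 (fully open); "grip_force": force on a finger pad.
Only numpy, scipy, OpenCV 4.12 (cv2) and the standard library are available. Lean on these libraries where they do the work, as an engineer would, in place of code of your own. Each camera call takes 0.05 s, during which the arm holds its last target. There are 200 camera calls.

## Working session

There is one attempt and no reset: what is moved stays moved. The work goes in short steps, Python scripts to look and compute and a shell command to move; the robot and the scene stay as the last step left them, time stands still between calls to the robot, and variables do not carry over. Pictures are saved under pics/ and viewed, at most 10 in all, crops included, and the job is handed in when it is done.

```bash
mkdir -p pics; cat > h.py <<'E'
import numpy as np, cv2
from scipy.spatial.transform import Rotation as R
from station import get_obs, cams, job, spotter
def q2R(q): return R.from_quat([q[1],q[2],q[3],q[0]])
def pix2w(p,u,v,d=None):
    K=np.array(p["intrinsics"]); k1=p["k1"]
    a=np.array([(u-K[0,2])/K[0,0],(v-K[1,2])/K[1,1]]); s=a.copy()
    for _ in range(20): s=a/(1+k1*(s@s))
    if d is None: d=p["depth"][int(v),int(u)]
    att=np.array(p["attitude"]); Rm=q2R(att).as_matrix() if att.shape==(4,) else att
    return Rm@np.array([s[0]*d,s[1]*d,d])+np.array(p["xyz"])
def save(p,n): cv2.imwrite("pics/"+n,p["frame"][:,:,::-1])
E
python3 - <<'E'
from h import *
np.set_printoptions(precision=4,suppress=True)
o=get_obs();print({k:np.round(v,3) for k,v in o.items()})
for c in ["scene","top"]:
    p=cams.snapshot(c);save(p,c+"0.png");print(c,p["xyz"],p["attitude"])
    for n in ["bin","lid_hinge","stay","stay_grip","stay_notch","keeper_mid","tin_can","tray_free","clear_tape","hex_keys","power_bank"]:
        r=spotter.spot_point(n,p)
        print(n,[(np.round(x["position"],3),round(x["confidence"],2)) for x in r[:2]])
E
```

```text
{'time_s': np.float64(0.0), 'joints': array([ 1.194,  0.265,  1.605, -0.   ,  1.274, -0.037]), 'qd': array([ 0.001,  0.001,  0.001,  0.001,  0.   , -0.   ]), 'joint_efforts': array([ -0.003, -50.212, -35.688,   0.073,   0.029,  -0.   ]), 'tcp_pos': array([0.225, 0.636, 0.237]), 'eef_rot': array([-0.   ,  0.169,  0.986, -0.001]), 'wrist_force': array([0.04 , 0.055, 0.197]), 'moment': array([ 0.02 ,  0.019, -0.001]), 'grip_force': np.float64(0.0), 'opening': np.float64(1.003)}
scene [ 0.1793 -0.3998  0.5823] [-0.4356  0.8555 -0.2484  0.129 ]
bin [(array([0.681, 0.095, 0.002]), 0.61)]
lid_hinge [(array([0.766, 0.121, 0.108]), 0.64)]
stay [(array([0.653, 0.249, 0.117]), 0.94), (array([0.489, 0.352, 0.004]), 0.28)]
stay_grip [(array([0.453, 0.199, 0.071]), 0.89)]
stay_notch [(array([0.498, 0.21 , 0.076]), 0.61)]
keeper_mid [(array([0.582, 0.227, 0.087]), 0.91)]
tin_can []
tray_free [(array([0.489, 0.351, 0.004]), 0.65)]
clear_tape []
hex_keys [(array([0.407, 0.314, 0.003]), 0.96)]
power_bank [(array([0.618, 0.313, 0.   ]), 0.83), (array([0.58 , 0.23 , 0.086]), 0.17)]
top [0.3622 0.1801 1.2981] [ 0.0565 -0.6996  0.7103 -0.0525]
bin [(array([ 0.685,  0.103, -0.   ]), 0.69)]
lid_hinge [(array([0.763, 0.116, 0.113]), 0.95)]
stay [(array([0.446, 0.199, 0.07 ]), 0.68), (array([0.653, 0.251, 0.118]), 0.6)]
stay_grip [(array([0.687, 0.105, 0.   ]), 0.74)]
stay_notch [(array([0.501, 0.216, 0.071]), 0.7)]
keeper_mid [(array([0.582, 0.226, 0.085]), 0.61), (array([0.762, 0.116, 0.111]), 0.44)]
tin_can []
tray_free [(array([0.486, 0.35 , 0.002]), 0.95)]
clear_tape []
hex_keys [(array([0.406, 0.313, 0.002]), 0.92)]
power_bank [(array([ 0.612,  0.317, -0.005]), 0.6), (array([0.764, 0.119, 0.113]), 0.26)]
```

View pics/scene0.png

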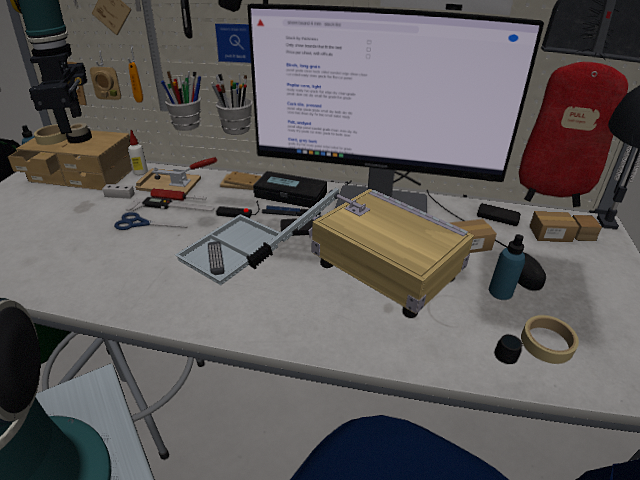

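View pics/top0.png

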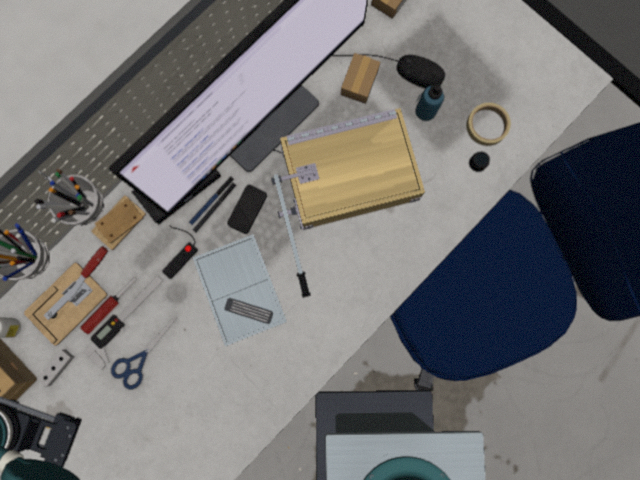

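The pictures show the bin rotated about 13°, with the stay on its left and the sleeve at scene pixel (260,257) and top pixel (304,284). The tray's near compartment holds the hex keys and the far one is empty. Next I fit the bin pose.

```bash
cat >> h.py <<'E'
MOD={"bin":(0,0,0),"lid_hinge":(.082,0,.109),"stay":(.005,.152,.116),"stay_grip":(-.2029,.152,.0718),"stay_notch":(-.1554,.152,.0754),"keeper_mid":(-.065,.152,.086)}
def go(target_p,target_R,n=5):
    "print dp,delta_rot from measured pose"
    o=get_obs();Rc=q2R(o["eef_rot"])
    d=Rc.inv().apply(np.array(target_p)-o["tcp_pos"])*1000
    r=(Rc.inv()*target_R).as_rotvec()
    print("dp",d.round(1),"rot",r.round(4),"deg",np.degrees(np.linalg.norm(r)).round(1))
E
python3 - <<'E'
from h import *
from scipy.optimize import least_squares
M=[];W=[]
for c in ["scene","top"]*3:
    p=cams.snapshot(c)
    for n in MOD:
        for x in spotter.spot_point(n,p):
            M.append(MOD[n]);W.append(x["position"])
M=np.array(M);W=np.array(W)
f=lambda q:R.from_euler('z',q[0]).apply(M)+[q[1],q[2],0]-W
s=least_squares(lambda q:f(q).ravel(),[.22,.683,.1],loss="soft_l1",f_scale=.003)
r=np.linalg.norm(f(s.x),axis=1);print(s.x,np.sort(r).round(4))
print("z bias",np.median(f(s.x)[r<.012],axis=0), (r<.012).sum())
yaw=s.x[0];B=R.from_euler('z',yaw)
np.save("bin.npy",s.x)
for n in MOD: print(n,B.apply(MOD[n])+[s.x[1],s.x[2],0])
# tool down, tool y = bin y, tool x=-bin x
T=B*R.from_matrix(np.array([[-1,0,0],[0,1,0],[0,0,-1]]))
g=B.apply(MOD["stay_grip"])+[s.x[1],s.x[2],0]
go(g+[0,0,.08],T)
E
```

```text
[0.23861064 0.68364898 0.09966428] [0.0011 0.0013 0.0014 0.0015 0.0015 0.0015 0.002  0.002  0.002  0.0021
 0.0022 0.0024 0.0025 0.0026 0.0026 0.0028 0.0029 0.003  0.0035 0.0037
 0.0037 0.0037 0.004  0.0042 0.0047 0.0048 0.0049 0.0051 0.0061 0.0062
 0.0077 0.0078 0.0081 0.0083 0.009  0.1353 0.1729 0.1761 0.2787 0.3517
 0.3726]
z bias [-0.0005743   0.00083948  0.        ] 35
bin [0.68364898 0.09966428 0.        ]
lid_hinge [0.7633257  0.11904522 0.109     ]
stay [0.65258168 0.24853948 0.116     ]
stay_grip [0.45057205 0.19940172 0.0718    ]
stay_notch [0.49672625 0.21062848 0.0754    ]
keeper_mid [0.58456497 0.23199478 0.086     ]
dp [-358.3 -336.8   86.9] rot [-0.     -0.     -0.5784] deg 33.1
```

```bash
cat >> h.py <<'E'
bx=np.load("bin.npy");B=R.from_euler('z',bx[0]);O=np.array([bx[1],bx[2],0])
def w(p): return B.apply(p)+O
def Tt(phi):
    c,s=np.cos(phi),np.sin(phi)
    return B*R.from_matrix(np.array([[-c,0,s],[0,1,0],[-s,0,-c]]))
def bar(th,phi,L=.2125):
    "grip point in bin frame, lid th, bar slope phi"
    c,s=np.cos(th),np.sin(th)
    P=np.array([.082-.077*c+.007*s,.152,.109+.077*s+.007*c])
    return P,P-L*np.array([np.cos(phi),0,np.sin(phi)])
def goG(g,phi,**k):  # grasp point g in bin frame
    T=Tt(phi); go(w(np.array(g))+T.apply([0,0,.019]),T,**k)
E
python3 -m jog '{"delta_rot":[[0,0,-0.12],[0,0,-0.24],[0,0,-0.36],[0,0,-0.48],[0,0,-0.578]],"dp":[[-30,-28,3],[-60,-56,6],[-90,-84,9],[-120,-112,12],[-150,-141,15]],"hand":[70,70,70,70,70]}'
python3 - <<'E'
from h import *
goG([-.2029,.152,.0718+.05],.2094)
E
```

```text
time_s: 3.72
tcp_pos: [0.3198, 0.4521, 0.2237]
eef_rot: [0.0, -0.122, 0.993, 0.0]
wrist_force: [0.4, -0.6, -0.2]
opening: 0.701
grip_force: 0.0
dp [ -69.5 -276.9  120.4] rot [ 0.0008 -0.2089  0.0062] deg 12.0
```

```bash

python3 -m jog '{"delta_rot":[[0,-0.02,0],[0,-0.04,0],[0,-0.06,0],[0,-0.08,0],[0,-0.1,0]],"dp":[[-7,-29,10],[-14,-58,20],[-21,-87,30],[-28,-116,40],[-35,-140,50]],"hand":[70,70,70,70,70]}' >/dev/null
python3 -m jog '{"delta_rot":[[0,-0.03,0],[0,-0.06,0],[0,-0.09,0],[0,-0.11,0],[0,-0.11,0]],"dp":[[-7,-30,8],[-14,-60,16],[-20,-90,24],[-26,-137,35],[-26,-137,35]],"hand":[70,70,60,50,50]}'
python3 - <<'E'
from h import *
for c in ["wrist"]:
    p=cams.snapshot(c);save(p,"wrist1.png");print(p["xyz"])
    for n in ["stay_grip","stay_notch","keeper_mid"]:
        for x in spotter.spot_point(n,p): print(n,x["confidence"].__round__(2),np.round(B.inv().apply(np.array(x["position"])-O),4))
goG([-.2029,.152,.0718+.05],.2094)
E
```

```text
time_s: 4.55
tcp_pos: [0.4468, 0.195, 0.1398]
eef_rot: [0.103, -0.117, 0.988, 0.011]
wrist_force: [-0.1, 0.4, 0.7]
opening: 0.51
grip_force: 0.0
[0.35334764 0.17276963 0.2691878 ]
stay_grip 0.92 [-0.2053  0.154   0.0695]
stay_notch 0.64 [-0.1531  0.1509  0.0711]
keeper_mid 0.98 [-0.0652  0.154   0.0849]
dp [ 1.6 -1.5 39.4] rot [ 0.0005  0.0013 -0.0015] deg 0.1
```

View pics/wrist1.png

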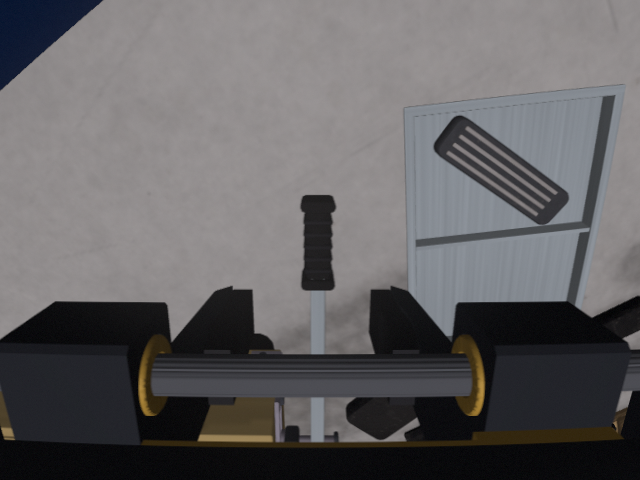

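```bash

python3 -m jog '{"delta_rot":[[0,0,0],[0,0,0],[0,0,0],[0,0,0],[0,0,0]],"dp":[[3,0,25],[6,0,50],[9,0,72],[13,0,88],[13,0,88]],"hand":[50,50,50,50,50]}'
python3 -m jog '{"delta_rot":[[0,0,0],[0,0,0],[0,0,0],[0,0,0],[0,0,0]],"dp":[[0,0,0],[0,0,0],[0,0,0],[0,0,0],[0,0,0]],"hand":[5,5,5,5,5]}' 30
python3 -m jog '{"delta_rot":[[0,0,0],[0,0,0],[0,0,0],[0,0,0],[0,0,0]],"dp":[[0,0,0],[0,0,0],[0,0,0],[0,0,0],[0,0,0]],"hand":[5,5,5,5,5]}' 30
cat >> h.py <<'E'
def state():
    "grasp pt in bin frame mm, tool slope"
    o=get_obs();T=q2R(o["eef_rot"])
    g=B.inv().apply(o["tcp_pos"]-T.apply([0,0,.019])-O)*1000
    x=B.inv().apply(T.apply([1,0,0])); print("g",g.round(1),"phi deg",np.degrees(np.arctan2(-x[2],-x[0])).round(2),"F bin",B.inv().apply(o["wrist_force"]).round(1),"open",o["opening"].round(3),"t",o["time_s"].round(2))
E
python3 -c "from h import *;state();goG([-.2029,.152,.0718],.2094)"
```

```text
time_s: 5.17
tcp_pos: [0.4497, 0.2017, 0.0495]
eef_rot: [0.101, -0.119, 0.988, 0.012]
wrist_force: [-0.7, -0.3, -0.1]
opening: 0.5
grip_force: 0.0
time_s: 5.58
tcp_pos: [0.454, 0.2009, 0.0542]
eef_rot: [0.106, -0.119, 0.987, 0.012]
wrist_force: [2.9, -8.9, 0.1]
opening: 0.155
grip_force: 30.0
time_s: 6.0
tcp_pos: [0.4541, 0.2007, 0.0539]
eef_rot: [0.105, -0.118, 0.987, 0.012]
wrist_force: [2.5, -3.6, 2.1]
opening: 0.156
grip_force: 30.0Traceback (most recent call last):
  File "<string>", line 1, in <module>
    from h import *;state();goG([-.2029,.152,.0718],.2094)
                    ~~~~~^^
  File "h.py", line 36, in state
    x=B.inv().apply(T.apply([1,0,0])); print("g",g.round(1),"phi deg",np.degrees(np.arctan2(-x[2],-x[0])).round(2),"F bin",B.inv().apply(o["wrist_force"]).round(1),"open",o["opening"].round(3),"t",o["time_s"].round(2))
                                                                                                                                                                           ^^^^^^^^^^^^^^^^^^
AttributeError: 'float' object has no attribute 'round'
```

```bash
sed -i 's/o\["opening"\].round(3)/round(o["opening"],3)/;s/o\["time_s"\].round(2)/round(o["time_s"],2)/' h.py
cat >> h.py <<'E'
from scipy.optimize import brentq
def solve(S,dist,th):
    "slope of bar so stud S(x,z) is dist below centre line at lid th; also distance along"
    P=bar(th,0)[0][[0,2]]
    D=lambda ph: (S-P)@np.array([np.sin(ph),-np.cos(ph)])-dist
    ph=brentq(D,-.5,1.2); return ph,-(S-P)@np.array([np.cos(ph),np.sin(ph)])
def at(S,dist,along):
    th=brentq(lambda t:solve(S,dist,t)[1]-along,0,1.45); return th,solve(S,dist,th)[0]
def stud(e): return np.array([-.065+e*np.cos(.2094),.086+e*np.sin(.2094)])
def rel(g,ph,T0,p0):
    T=Tt(ph);p=w(g)+T.apply([0,0,.019]); return T0.inv().apply(p-p0)*1000,(T0.inv()*T).as_rotvec()
E
cat > plan.py <<'E'
from h import *
state();o=get_obs();T0=q2R(o["eef_rot"]);p0=o["tcp_pos"]
g0=B.inv().apply(p0-T0.apply([0,0,.019])-O)
P,_=bar(0,.2094);print("L eff",np.hypot(*(g0-P)[[0,2]]),"slope",np.degrees(np.arctan2((P-g0)[2],(P-g0)[0])))
L=.2125
E
python3 - <<'E'
from plan import *
np.set_printoptions(suppress=True)
S=stud(0)
print(solve(S,.015,0))
for e in (-.01,0,.01): print(e,"seat",at(stud(e),.007,.1625),"first",at(stud(e),.007,.122))
r0=bar(0,.2094,L)[1]; off=g0-r0
for th,c in [(0,.004),(.06,.007),(.15,.008),(.3,.009),(.45,.009),(.6,.009),(.75,.009),(.85,.009)]:
    ph=max(solve(stud(e),.015+c,th)[0]*1 for e in (0,)); ph=min(solve(stud(e),.015+.003,th)[0] for e in(-.01,.01)) if 0 else ph
    cl=[solve(stud(e),0.015,th) for e in(-.01,0,.01)]
    al=solve(S,.015+c,th)[1]
    g=bar(th,ph,L)[1]+off
    d,r=rel(g,ph,T0,p0); print(th,np.degrees(ph).round(1),"along",(al*1000).round(1),(g*1000).round(1),"dp",d.round(1),"rot",r.round(3))
E
```

```text
g [-203.1  152.5   72.4] phi deg 12.19 F bin [ 1.6 -4.1  2.1] open 0.156 t 6.0
L eff 0.21265311378686563 slope 11.822429515169686
(0.20663593329506533, np.float64(0.07466592261534041))
-0.01 seat (1.1275679017172102, 0.6008347264738666) first (0.5979881278819776, 0.5953546830638503)
0 seat (1.2526876561130413, 0.6061174957029303) first (0.714798665183301, 0.643045207046229)
0.01 seat (1.3852684625439715, 0.6027638326067061) first (0.8277081667641891, 0.6822456386354461)
0 8.8 along 73.7 [-205.3  152.5   84.3] dp [  0.8   0.  -12.1] rot [-0.001  0.06  -0.   ]
0.06 9.9 along 75.4 [-204.1  152.5   84.8] dp [ -0.9   0.  -12.3] rot [-0.001  0.041 -0.   ]
0.15 13.9 along 79.7 [-199.7  152.5   77.1] dp [-4.9  0.  -3.9] rot [-0.001 -0.029 -0.   ]
0.3 19.6 along 88.7 [-189.9  152.5   67.6] dp [-14.4   0.    7.4] rot [-0.001 -0.13  -0.   ]
0.45 24.3 along 99.4 [-178.2  152.5   61.9] dp [-26.1   0.   15.1] rot [-0.001 -0.212 -0.   ]
0.6 27.4 along 110.8 [-166.6  152.5   61.2] dp [-38.3   0.   18. ] rot [-0.001 -0.265 -0.   ]
0.75 29.1 along 122.6 [-155.5  152.5   63.8] dp [-50.3   0.   17.6] rot [-0.001 -0.295 -0.   ]
0.85 29.7 along 130.5 [-148.4  152.5   66.8] dp [-58.    0.   16.2] rot [-0.001 -0.305 -0.   ]
```

```bash

python3 -m jog '{"delta_rot":[[0,0.015,0],[0,0.03,0],[0,0.045,0],[0,0.06,0],[0,0.06,0]],"dp":[[0,0,-3],[0,0,-6],[0,0,-9],[0.8,0,-12],[0.8,0,-12]],"hand":[5,5,5,5,5]}'
cat > wp.py <<'E'
from plan import *
import sys
OFF=np.array([-.0002,.0005,.0006])
for a in sys.argv[1:]:
    th,c,e=map(float,a.split(","))
    ph,al=solve(stud(e),.015+c,th)
    g=bar(th,ph,L)[1]+OFF
    d,r=rel(g,ph,T0,p0); print(th,np.degrees(ph).round(1),"along",(al*1000).round(1),(g*1000).round(1),"dp",d.round(1),"rot",r.round(3))
E
python3 wp.py 0,.004,0 .06,.007,0 .15,.008,0 .3,.009,0 .45,.009,0
```

```text
time_s: 6.42
tcp_pos: [0.451, 0.1999, 0.0656]
eef_rot: [0.075, -0.119, 0.99, 0.009]
wrist_force: [3.2, -3.8, -0.1]
opening: 0.155
grip_force: 30.0
g [-205.3  152.5   84.4] phi deg 8.69 F bin [ 2.2 -4.5 -0.1] open 0.155 t 6.42
L eff 0.2126296574097501 slope 8.555486375947806
0.0 8.8 along 73.7 [-205.2  152.5   84.3] dp [-0.   0.1  0.1] rot [-0.001 -0.001 -0.   ]
0.06 9.9 along 75.4 [-204.   152.5   84.8] dp [-1.7  0.1 -0.2] rot [-0.001 -0.021 -0.   ]
0.15 13.9 along 79.7 [-199.6  152.5   77.1] dp [-6.2  0.1  7.9] rot [-0.001 -0.09  -0.   ]
0.3 19.6 along 88.7 [-189.8  152.5   67.6] dp [-16.3   0.1  18.6] rot [-0.001 -0.191 -0.   ]
0.45 24.3 along 99.4 [-178.1  152.5   61.9] dp [-28.5   0.1  25.6] rot [-0.001 -0.273 -0.   ]
```

```bash

python3 -m jog '{"delta_rot":[[0,-0.01,0],[0,-0.02,0],[0,-0.045,0],[0,-0.07,0],[0,-0.09,0]],"dp":[[-1,0,-0.5],[-2,0,-0.5],[-3.5,0,2.5],[-5,0,5.5],[-6.5,0,8]],"hand":[5,5,5,5,5]}'
python3 wp.py .15,.008,0 .22,.0085,0 .3,.009,0 .37,.009,0 .45,.009,0
```

```text
time_s: 6.83
tcp_pos: [0.4543, 0.2007, 0.0554]
eef_rot: [0.117, -0.118, 0.986, 0.014]
wrist_force: [-1.9, -4.4, -3.4]
opening: 0.154
grip_force: 30.0
g [-203.4  152.4   73.9] phi deg 13.49 F bin [-2.9 -3.8 -3.4] open 0.154 t 6.83
L eff 0.21264522144516348 slope 11.415085603704437
0.15 13.9 along 79.7 [-199.6  152.5   77.1] dp [-4.6  0.1 -2.2] rot [-0.001 -0.006 -0.001]
0.22 16.8 along 83.7 [-195.3  152.5   72. ] dp [-8.5  0.1  3.8] rot [-0.001 -0.057 -0.001]
0.3 19.6 along 88.7 [-189.8  152.5   67.6] dp [-13.8   0.1   9.2] rot [-0.001 -0.107 -0.001]
0.37 22.0 along 93.6 [-184.4  152.5   64.2] dp [-19.1   0.1  13.7] rot [-0.001 -0.149 -0.001]
0.45 24.3 along 99.4 [-178.1  152.5   61.9] dp [-25.4   0.1  17.2] rot [-0.001 -0.189 -0.001]
```

```bash

python3 -m jog '{"delta_rot":[[0,0.02,0],[0,0.02,0],[0,0.02,0],[0,0,0],[0,0,0]],"dp":[[0,0,-5],[-4,0,-8],[-7,0,-9],[-10,0,-7],[-10,0,-7]],"hand":[5,5,5,5,5]}' 45
python3 wp.py .15,.008,0 .22,.0085,0 .3,.009,0 .37,.009,0 .45,.009,0
```

```text
time_s: 7.25
tcp_pos: [0.4606, 0.2023, 0.0638]
eef_rot: [0.115, -0.118, 0.986, 0.013]
wrist_force: [-6.7, -5.3, -1.4]
opening: 0.158
grip_force: 45.0
g [-196.8  152.4   82.3] phi deg 13.29 F bin [-7.8 -3.5 -1.4] open 0.158 t 7.25
L eff 0.20462949528708368 slope 9.490390326668281
0.15 13.9 along 79.7 [-199.6  152.5   77.1] dp [3.7 0.1 4.3] rot [-0.001 -0.01  -0.001]
0.22 16.8 along 83.7 [-195.3  152.5   72. ] dp [-0.3  0.1 10.3] rot [-0.001 -0.06  -0.001]
0.3 19.6 along 88.7 [-189.8  152.5   67.6] dp [-5.6  0.1 15.8] rot [-0.001 -0.111 -0.001]
0.37 22.0 along 93.6 [-184.4  152.5   64.2] dp [-10.8   0.1  20.2] rot [-0.001 -0.153 -0.001]
0.45 24.3 along 99.4 [-178.1  152.5   61.9] dp [-17.1   0.1  23.7] rot [-0.001 -0.192 -0.001]
```

```bash
cat >> plan.py <<'E'
def lidof(g):
    f=lambda t:np.hypot(*(bar(t,0)[0]-(g-OFF0))[[0,2]])-.2125
    ts=np.linspace(0,1.5,151);v=[f(t) for t in ts];k=[i for i in range(150) if v[i]*v[i+1]<0]
    return [round(brentq(f,ts[i],ts[i+1]),3) for i in k]
OFF0=np.array([-.0002,.0005,.0006])
for t in lidof(g0):
    P=bar(t,0)[0];d=(P-g0+OFF0)[[0,2]];ph=np.arctan2(d[1],d[0]);u=np.array([np.cos(ph),np.sin(ph)]);n=np.array([np.sin(ph),-np.cos(ph)])
    print("LID",t,"bar slope",np.degrees(ph).round(1),[("e",e,"along",(-(stud(e)-P[[0,2]])@u*1000).round(1),"below",((stud(e)-P[[0,2]])@n*1000).round(1)) for e in(-.01,0,.01)])
E
python3 -m jog '{"delta_rot":[[0,-0.02,0],[0,-0.06,0],[0,-0.1,0],[0,-0.13,0],[0,-0.15,0]],"dp":[[-1,0,2],[-3,0,7],[-5,0,11],[-8,0,15],[-11,0,18]],"hand":[5,5,5,5,5]}'
python3 wp.py .37,.009,0 .45,.009,0 .53,.009,0 .6,.009,0 .75,.009,0 .85,.009,0
```

```text
time_s: 7.67
tcp_pos: [0.4753, 0.2058, 0.0486]
eef_rot: [0.189, -0.116, 0.975, 0.022]
wrist_force: [-3.1, -4.8, -1.8]
opening: 0.151
grip_force: 45.0
g [-184.5  152.4   66.2] phi deg 21.97 F bin [-4.1 -3.9 -1.8] open 0.151 t 7.67
L eff 0.19588618611681854 slope 14.721546587296581
LID 0.382 bar slope 21.7 [('e', -0.01, 'along', np.float64(104.0), 'below', np.float64(23.5)), ('e', 0, 'along', np.float64(94.1), 'below', np.float64(25.2)), ('e', 0.01, 'along', np.float64(84.3), 'below', np.float64(26.9))]
0.37 22.0 along 93.6 [-184.4  152.5   64.2] dp [0.7 0.1 1.9] rot [-0.001 -0.001 -0.001]
0.45 24.3 along 99.4 [-178.1  152.5   61.9] dp [-5.   0.1  6.3] rot [-0.001 -0.041 -0.001]
0.53 26.1 along 105.4 [-171.9  152.5   61. ] dp [-11.1   0.1   9.5] rot [-0.001 -0.072 -0.001]
0.6 27.4 along 110.8 [-166.5  152.5   61.2] dp [-16.5   0.1  11.3] rot [-0.001 -0.094 -0.001]
0.75 29.1 along 122.6 [-155.4  152.5   63.8] dp [-28.4   0.2  12.9] rot [-0.001 -0.125 -0.001]
0.85 29.7 along 130.5 [-148.4  152.5   66.8] dp [-36.2   0.2  12.8] rot [-0.001 -0.135 -0.001]
```

Lid at 0.38, tracking well. Continue to about 0.85.

```bash

python3 -m jog '{"delta_rot":[[0,-0.04,0],[0,-0.07,0],[0,-0.095,0],[0,-0.11,0],[0,-0.125,0]],"dp":[[-5,0,5.5],[-11,0,8.5],[-16.5,0,10],[-22,0,11.5],[-28,0,12]],"hand":[5,5,5,5,5]}'
python3 wp.py .75,.009,0 .85,.009,0 .92,.009,0 1,.009,0 
```

```text
time_s: 8.08
tcp_pos: [0.5061, 0.2133, 0.0487]
eef_rot: [0.25, -0.114, 0.961, 0.029]
wrist_force: [-2.0, -3.8, -2.0]
opening: 0.156
grip_force: 45.0
g [-154.9  152.4   65.3] phi deg 29.19 F bin [-2.9 -3.2 -2. ] open 0.156 t 8.08
L eff 0.16773923964282111 slope 17.580883058540845
LID 0.766 bar slope 28.9 [('e', -0.01, 'along', np.float64(133.3), 'below', np.float64(21.8)), ('e', 0, 'along', np.float64(123.7), 'below', np.float64(24.7)), ('e', 0.01, 'along', np.float64(114.1), 'below', np.float64(27.6))]
0.75 29.1 along 122.6 [-155.4  152.5   63.8] dp [1.2 0.2 1.1] rot [-0.002  0.001 -0.001]
0.85 29.7 along 130.5 [-148.4  152.5   66.8] dp [-6.6  0.2  1.9] rot [-0.002 -0.009 -0.001]
0.92 29.9 along 135.9 [-143.6  152.5   69.3] dp [-12.1   0.2   2.1] rot [-0.002 -0.012 -0.001]
1.0 29.9 along 142.1 [-138.2  152.5   72.4] dp [-18.2   0.2   2. ] rot [-0.002 -0.012 -0.001]
```

```bash

python3 -m jog '{"delta_rot":[[0,-0.005,0],[0,-0.01,0],[0,-0.012,0],[0,-0.012,0],[0,-0.012,0]],"dp":[[-5,0,1],[-10,0,1],[-14,0,1],[-18,0,1],[-18,0,1]],"hand":[5,5,5,5,5]}'
python3 - <<'E'
from h import *
p=cams.snapshot("wrist");save(p,"wrist2.png")
p=cams.snapshot("scene");u=cv2.resize(p["frame"][130:310,220:460],None,fx=3,fy=3,interpolation=cv2.INTER_CUBIC);cv2.imwrite("pics/s2.png",u[:,:,::-1])
E
python3 wp.py 1,.0,0 1,0,-.01 1,0,.01 
```

```text
time_s: 8.5
tcp_pos: [0.5251, 0.218, 0.0594]
eef_rot: [0.258, -0.114, 0.959, 0.031]
wrist_force: [1.1, -6.9, -2.7]
opening: 0.154
grip_force: 45.0
g [-136.3  152.4   75.4] phi deg 30.09 F bin [-0.6 -5.4 -1.7] open 0.154 t 8.6
L eff 0.1470215720307741 slope 16.027271558730572
LID 1.041 bar slope 29.4 [('e', -0.01, 'along', np.float64(154.6), 'below', np.float64(22.1)), ('e', 0, 'along', np.float64(145.1), 'below', np.float64(25.1)), ('e', 0.01, 'along', np.float64(135.5), 'below', np.float64(28.1))]
1.0 33.5 along 143.3 [-131.2  152.5   61. ] dp [ 1.7  0.1 15. ] rot [-0.001 -0.059 -0.001]
1.0 32.1 along 152.3 [-133.9  152.5   65.3] dp [ 2.4  0.1 10. ] rot [-0.001 -0.035 -0.001]
1.0 35.0 along 134.5 [-127.9  152.5   56.2] dp [ 0.7  0.1 20.8] rot [-0.001 -0.086 -0.001]
```

View pics/s2.png

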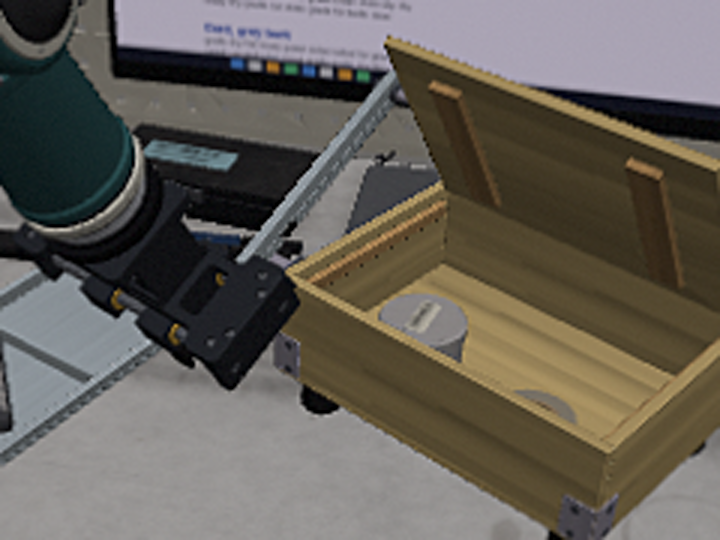

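```bash

python3 -m jog '{"delta_rot":[[0,-0.008,0],[0,-0.016,0],[0,-0.024,0],[0,-0.028,0],[0,-0.028,0]],"dp":[[1,0,2],[1.5,0,4],[2,0,6],[2,0,8],[2,0,8]],"hand":[5,5,5,5,5]}' >/dev/null;python3 plan.py
for i in 1 ; do python3 -m jog '{"delta_rot":[[0,-0.004,0],[0,-0.008,0],[0,-0.012,0],[0,-0.012,0],[0,-0.012,0]],"dp":[[0,0,1],[0,0,2],[0,0,3],[0,0,3],[0,0,3]],"hand":[5,5,5,5,5]}' >/dev/null;python3 plan.py
done
```

```text
g [-135.   152.4   66.6] phi deg 31.67 F bin [-1.3 -5.1 -2. ] open 0.154 t 9.02
L eff 0.14844724070100684 slope 19.43507176833295
LID 0.998 bar slope 31.6 [('e', -0.01, 'along', np.float64(152.0), 'below', np.float64(16.2)), ('e', 0, 'along', np.float64(142.6), 'below', np.float64(19.6)), ('e', 0.01, 'along', np.float64(133.2), 'below', np.float64(23.0))]
g [-133.2  152.4   64.4] phi deg 32.39 F bin [-2.4 -5.7 -1.6] open 0.15 t 9.43
L eff 0.14750700180295778 slope 20.457346060139134
LID 1.002 bar slope 32.4 [('e', -0.01, 'along', np.float64(152.6), 'below', np.float64(14.2)), ('e', 0, 'along', np.float64(143.2), 'below', np.float64(17.7)), ('e', 0.01, 'along', np.float64(133.8), 'below', np.float64(21.2))]
```

```bash

python3 -m jog '{"delta_rot":[[0,-0.004,0],[0,-0.006,0],[0,-0.008,0],[0,-0.008,0],[0,-0.008,0]],"dp":[[0,0,0.7],[0.2,0,1.4],[0.3,0,2],[0.3,0,2],[0.3,0,2]],"hand":[5,5,5,5,5]}' >/dev/null;python3 plan.py | sed -n '1p;3p'
python3 -m jog '{"delta_rot":[[0,-0.004,0],[0,-0.006,0],[0,-0.008,0],[0,-0.008,0],[0,-0.008,0]],"dp":[[0,0,0.7],[0.2,0,1.4],[0.3,0,2],[0.3,0,2],[0.3,0,2]],"hand":[5,5,5,5,5]}' >/dev/null;python3 plan.py| sed -n '1p;3p'
```

```text
g [-132.4  152.4   62.6] phi deg 32.86 F bin [-1.6 -4.3 -1. ] open 0.155 t 9.85
LID 0.998 bar slope 32.9 [('e', -0.01, 'along', np.float64(152.4), 'below', np.float64(12.8)), ('e', 0, 'along', np.float64(143.0), 'below', np.float64(16.4)), ('e', 0.01, 'along', np.float64(133.7), 'below', np.float64(20.0))]
g [-131.7  152.4   60.7] phi deg 33.32 F bin [-1.5 -4.7 -1.4] open 0.155 t 10.27
LID 0.992 bar slope 33.5 [('e', -0.01, 'along', np.float64(152.0), 'below', np.float64(11.4)), ('e', 0, 'along', np.float64(142.7), 'below', np.float64(15.1)), ('e', 0.01, 'along', np.float64(133.4), 'below', np.float64(18.7))]
```

```bash

python3 -m jog '{"delta_rot":[[0,-0.004,0],[0,-0.006,0],[0,-0.008,0],[0,-0.008,0],[0,-0.008,0]],"dp":[[0,0,0.7],[0.2,0,1.4],[0.3,0,2],[0.3,0,2],[0.3,0,2]],"hand":[5,5,5,5,5]}' >/dev/null;python3 plan.py | sed -n '1p;3p'
python3 -m jog '{"delta_rot":[[0,-0.004,0],[0,-0.006,0],[0,-0.008,0],[0,-0.008,0],[0,-0.008,0]],"dp":[[0,0,0.7],[0.2,0,1.4],[0.3,0,2],[0.3,0,2],[0.3,0,2]],"hand":[5,5,5,5,5]}' >/dev/null;python3 plan.py| sed -n '1p;3p'
```

```text
g [-130.9  152.4   58.8] phi deg 33.8 F bin [-1.5 -4.7 -0.9] open 0.152 t 10.68
LID 0.988 bar slope 34.0 [('e', -0.01, 'along', np.float64(151.8), 'below', np.float64(10.0)), ('e', 0, 'along', np.float64(142.6), 'below', np.float64(13.7)), ('e', 0.01, 'along', np.float64(133.3), 'below', np.float64(17.5))]
g [-130.   152.4   57.2] phi deg 34.28 F bin [-1.4 -3.8 -0.5] open 0.156 t 11.1
LID 0.985 bar slope 34.5 [('e', -0.01, 'along', np.float64(151.7), 'below', np.float64(8.6)), ('e', 0, 'along', np.float64(142.4), 'below', np.float64(12.5)), ('e', 0.01, 'along', np.float64(133.2), 'below', np.float64(16.3))]
```

```bash

python3 -m jog '{"delta_rot":[[0,-0.004,0],[0,-0.006,0],[0,-0.008,0],[0,-0.008,0],[0,-0.008,0]],"dp":[[0,0,0.7],[0.2,0,1.4],[0.3,0,2],[0.3,0,2],[0.3,0,2]],"hand":[5,5,5,5,5]}' >/dev/null;python3 plan.py | sed -n '1p;3p'
python3 -m jog '{"delta_rot":[[0,-0.004,0],[0,-0.006,0],[0,-0.008,0],[0,-0.008,0],[0,-0.008,0]],"dp":[[0,0,0.7],[0.2,0,1.4],[0.3,0,2],[0.3,0,2],[0.3,0,2]],"hand":[5,5,5,5,5]}' >/dev/null;python3 plan.py| sed -n '1p;3p'
```

```text
g [-129.3  152.4   56.1] phi deg 34.82 F bin [-13.9  -4.2  12.4] open 0.148 t 11.52
LID 0.984 bar slope 34.9 [('e', -0.01, 'along', np.float64(151.6), 'below', np.float64(7.7)), ('e', 0, 'along', np.float64(142.4), 'below', np.float64(11.6)), ('e', 0.01, 'along', np.float64(133.2), 'below', np.float64(15.5))]
g [-128.8  152.4   55.1] phi deg 35.36 F bin [-27.4  -5.9  26.8] open 0.155 t 11.93
LID 0.983 bar slope 35.2 [('e', -0.01, 'along', np.float64(151.6), 'below', np.float64(6.9)), ('e', 0, 'along', np.float64(142.4), 'below', np.float64(10.9)), ('e', 0.01, 'along', np.float64(133.2), 'below', np.float64(14.8))]
```

```bash

python3 -m jog '{"delta_rot":[[0,0.01,0],[0,0.02,0],[0,0.03,0],[0,0.03,0],[0,0.03,0]],"dp":[[0,0,-3],[0,0,-6],[0,0,-8],[0,0,-8],[0,0,-8]],"hand":[5,5,5,5,5]}'  >/dev/null;python3 - <<'E'
from plan import *
for al in (.14,.150,.156,.1625):
  for d in (.02,.007):
    th,ph=at(stud(.0095),d,al);g=bar(th,ph)[1]+OFF0;a,r=rel(g,ph,T0,p0)
    print(al,d,"th",round(th,3),(g*1000).round(1),"dp",a.round(1),"rot",r.round(3))
E
```

```text
g [-132.5  152.4   60.5] phi deg 33.49 F bin [-1.2 -5.9 -1.9] open 0.153 t 12.35
L eff 0.14827153618466576 slope 21.994775108978533
LID 0.982 bar slope 33.4 [('e', -0.01, 'along', np.float64(151.2), 'below', np.float64(11.6)), ('e', 0, 'along', np.float64(141.9), 'below', np.float64(15.3)), ('e', 0.01, 'along', np.float64(132.6), 'below', np.float64(18.9))]
0.14 0.02 th 1.076 [-127.8  152.5   66.5] dp [-6.9  0.1 -2.4] rot [-0.002  0.017 -0.002]
0.14 0.007 th 1.059 [-117.4  152.5   49.5] dp [-8.   0.1 17.4] rot [-0.002 -0.078 -0.002]
0.15 0.02 th 1.213 [-119.6  152.5   72.9] dp [-16.9   0.1  -3.3] rot [-0.002  0.033 -0.002]
0.15 0.007 th 1.197 [-110.2  152.5   56.8] dp [-17.6   0.2  15.3] rot [-0.002 -0.056 -0.002]
0.156 0.02 th 1.299 [-114.7  152.5   76.8] dp [-23.    0.1  -3.8] rot [-0.002  0.047 -0.002]
0.156 0.007 th 1.282 [-105.8  152.5   61.2] dp [-23.4   0.2  14. ] rot [-0.002 -0.04  -0.002]
0.1625 0.02 th 1.395 [-109.2  152.5   81.1] dp [-29.5   0.1  -4.4] rot [-0.001  0.065 -0.002]
0.1625 0.007 th 1.378 [-101.1  152.5   66. ] dp [-29.6   0.2  12.7] rot [-0.002 -0.019 -0.002]
```

```bash

python3 -m jog '{"delta_rot":[[0,0.01,0],[0,0.02,0],[0,0.03,0],[0,0.035,0],[0,0.04,0]],"dp":[[-5,0,-3],[-10,0,-4],[-15,0,-4],[-20,0,-4],[-23,0,-4]],"hand":[5,5,5,5,5]}'  >/dev/null;python3 - <<'E'
from plan import *
for al in (.156,.158,.16,.1625):
  for d in (.02,.015,.007):
    th,ph=at(stud(.0095),d,al);g=bar(th,ph)[1]+OFF0;a,r=rel(g,ph,T0,p0)
    print(al,d,"th",round(th,3),(g*1000).round(1),"dp",a.round(1),"rot",r.round(3))
E
```

```text
g [-114.4  152.4   77.1] phi deg 31.19 F bin [-0.8 -6.6 -1.7] open 0.152 t 12.77
L eff 0.12557753576290281 slope 18.044374592609504
LID 1.304 bar slope 30.7 [('e', -0.01, 'along', np.float64(174.8), 'below', np.float64(13.8)), ('e', 0, 'along', np.float64(165.4), 'below', np.float64(17.0)), ('e', 0.01, 'along', np.float64(155.9), 'below', np.float64(20.2))]
0.156 0.02 th 1.299 [-114.7  152.5   76.8] dp [0.5 0.1 0.1] rot [-0.001  0.007 -0.001]
0.156 0.015 th 1.29 [-111.5  152.5   70.6] dp [0.4 0.1 7. ] rot [-0.001 -0.027 -0.001]
0.156 0.007 th 1.282 [-105.8  152.5   61.2] dp [-0.6  0.1 17.9] rot [-0.001 -0.08  -0.001]
0.158 0.02 th 1.328 [-113.   152.5   78.1] dp [-1.5  0.1 -0.2] rot [-0.001  0.012 -0.001]
0.158 0.015 th 1.32 [-110.   152.5   72. ] dp [-1.6  0.1  6.6] rot [-0.001 -0.021 -0.001]
0.158 0.007 th 1.311 [-104.4  152.5   62.7] dp [-2.5  0.1 17.5] rot [-0.001 -0.074 -0.001]
0.16 0.02 th 1.357 [-111.3  152.5   79.5] dp [-3.5  0.1 -0.4] rot [-0.001  0.017 -0.001]
0.16 0.015 th 1.349 [-108.4  152.5   73.4] dp [-3.5  0.1  6.3] rot [-0.001 -0.015 -0.001]
0.16 0.007 th 1.341 [-102.9  152.5   64.2] dp [-4.4  0.1 17. ] rot [-0.001 -0.067 -0.001]
0.1625 0.02 th 1.395 [-109.2  152.5   81.1] dp [-6.   0.1 -0.8] rot [-0.001  0.025 -0.001]
0.1625 0.015 th 1.387 [-106.3  152.5   75.1] dp [-6.   0.1  5.9] rot [-0.001 -0.008 -0.001]
0.1625 0.007 th 1.378 [-101.1  152.5   66. ] dp [-6.8  0.1 16.4] rot [-0.001 -0.059 -0.001]
```

```bash

python3 -m jog '{"delta_rot":[[0,-0.01,0],[0,-0.02,0],[0,-0.03,0],[0,-0.03,0],[0,-0.03,0]],"dp":[[0.2,0,3],[0.3,0,5],[0.4,0,7],[0.4,0,7.5],[0.4,0,7.5]],"hand":[5,5,5,5,5]}'  >/dev/null;python3 plan.py | sed -n '1p;3p'
```

```text
g [-111.6  152.4   69.9] phi deg 32.93 F bin [-2.1 -7.   0.3] open 0.151 t 13.18
LID 1.284 bar slope 32.9 [('e', -0.01, 'along', np.float64(173.8), 'below', np.float64(7.6)), ('e', 0, 'along', np.float64(164.5), 'below', np.float64(11.2)), ('e', 0.01, 'along', np.float64(155.1), 'below', np.float64(14.8))]
```

```bash

python3 -m jog '{"delta_rot":[[0,-0.003,0],[0,-0.005,0],[0,-0.005,0],[0,-0.005,0],[0,-0.005,0]],"dp":[[0,0,0.5],[0,0,1],[0,0,1],[0,0,1],[0,0,1]],"hand":[5,5,5,5,5]}'  >/dev/null;python3 plan.py | sed -n '1p;3p'
python3 -m jog '{"delta_rot":[[0,0,0],[0,0,0],[0,0,0],[0,0,0],[0,0,0]],"dp":[[-0.6,0,0],[-1.2,0,0],[-1.5,0,0],[-1.5,0,0],[-1.5,0,0]],"hand":[5,5,5,5,5]}'  >/dev/null;python3 plan.py | sed -n '1p;3p'
```

```text
g [-110.8  152.4   69.5] phi deg 33.26 F bin [-1.9 -6.8  1.2] open 0.156 t 13.6
LID 1.29 bar slope 33.1 [('e', -0.01, 'along', np.float64(174.3), 'below', np.float64(7.0)), ('e', 0, 'along', np.float64(164.9), 'below', np.float64(10.6)), ('e', 0.01, 'along', np.float64(155.6), 'below', np.float64(14.2))]
g [-110.   152.4   69.8] phi deg 33.2 F bin [ 0.4 -5.6 -0.9] open 0.153 t 14.02
LID 1.302 bar slope 33.1 [('e', -0.01, 'along', np.float64(175.1), 'below', np.float64(6.7)), ('e', 0, 'along', np.float64(165.8), 'below', np.float64(10.3)), ('e', 0.01, 'along', np.float64(156.4), 'below', np.float64(13.9))]
```

```bash

python3 -m jog '{"delta_rot":[[0,-0.004,0],[0,-0.008,0],[0,-0.008,0],[0,-0.008,0],[0,-0.008,0]],"dp":[[0,0,0.8],[0,0,1.6],[0,0,1.6],[0,0,1.6],[0,0,1.6]],"hand":[5,5,5,5,5]}'  >/dev/null;python3 plan.py | sed -n '1p;3p'
python3 -m jog '{"delta_rot":[[0,0,0],[0,0,0],[0,0,0],[0,0,0],[0,0,0]],"dp":[[-0.6,0,0],[-1.2,0,0],[-1.5,0,0],[-1.5,0,0],[-1.5,0,0]],"hand":[5,5,5,5,5]}'  >/dev/null;python3 plan.py | sed -n '1p;3p'
```

```text
g [-108.9  152.4   68.7] phi deg 33.7 F bin [ 0.3 -6.5 -1.1] open 0.154 t 14.43
LID 1.306 bar slope 33.4 [('e', -0.01, 'along', np.float64(175.4), 'below', np.float64(5.5)), ('e', 0, 'along', np.float64(166.1), 'below', np.float64(9.1)), ('e', 0.01, 'along', np.float64(156.8), 'below', np.float64(12.8))]
g [-108.1  152.4   69.1] phi deg 33.65 F bin [-1.  -5.1 -1.5] open 0.15 t 14.85
LID 1.32 bar slope 33.3 [('e', -0.01, 'along', np.float64(176.4), 'below', np.float64(5.3)), ('e', 0, 'along', np.float64(167.1), 'below', np.float64(8.9)), ('e', 0.01, 'along', np.float64(157.8), 'below', np.float64(12.6))]
```

```bash

python3 -m jog '{"delta_rot":[[0,-0.004,0],[0,-0.008,0],[0,-0.01,0],[0,-0.01,0],[0,-0.01,0]],"dp":[[-0.2,0,0.8],[-0.4,0,1.6],[-0.5,0,2.2],[-0.5,0,2.2],[-0.5,0,2.2]],"hand":[5,5,5,5,5]}'  >/dev/null;python3 plan.py | sed -n '1p;3p'
python3 -m jog '{"delta_rot":[[0,-0.004,0],[0,-0.008,0],[0,-0.01,0],[0,-0.01,0],[0,-0.01,0]],"dp":[[-0.2,0,0.8],[-0.4,0,1.6],[-0.5,0,2.2],[-0.5,0,2.2],[-0.5,0,2.2]],"hand":[5,5,5,5,5]}'  >/dev/null;python3 plan.py | sed -n '1p;3p'
```

```text
g [-106.7  152.4   67.3] phi deg 34.21 F bin [-0.6 -5.3 -1.6] open 0.155 t 15.27
LID 1.322 bar slope 33.9 [('e', -0.01, 'along', np.float64(176.6), 'below', np.float64(3.4)), ('e', 0, 'along', np.float64(167.3), 'below', np.float64(7.2)), ('e', 0.01, 'along', np.float64(158.0), 'below', np.float64(10.9))]
g [-105.2  152.4   65.6] phi deg 34.79 F bin [-0.6 -4.4 -2.4] open 0.15 t 15.68
LID 1.326 bar slope 34.5 [('e', -0.01, 'along', np.float64(176.9), 'below', np.float64(1.6)), ('e', 0, 'along', np.float64(167.7), 'below', np.float64(5.4)), ('e', 0.01, 'along', np.float64(158.4), 'below', np.float64(9.2))]
```

```bash

python3 -m jog '{"delta_rot":[[0,-0.003,0],[0,-0.006,0],[0,-0.006,0],[0,-0.006,0],[0,-0.006,0]],"dp":[[0,0,0.6],[0,0,1.2],[0,0,1.2],[0,0,1.2],[0,0,1.2]],"hand":[5,5,5,5,5]}'  >/dev/null;python3 plan.py | sed -n '1p;3p'
python3 -m jog '{"delta_rot":[[0,-0.003,0],[0,-0.006,0],[0,-0.006,0],[0,-0.006,0],[0,-0.006,0]],"dp":[[0,0,0.6],[0,0,1.2],[0,0,1.2],[0,0,1.2],[0,0,1.2]],"hand":[5,5,5,5,5]}'  >/dev/null;python3 plan.py | sed -n '1p;3p'
```

```text
g [-104.5  152.4   64.9] phi deg 35.16 F bin [-1.3 -4.5 -0.7] open 0.153 t 16.1
LID 1.328 bar slope 34.8 [('e', -0.01, 'along', np.float64(177.0), 'below', np.float64(0.7)), ('e', 0, 'along', np.float64(167.8), 'below', np.float64(4.5)), ('e', 0.01, 'along', np.float64(158.6), 'below', np.float64(8.4))]
g [-104.1  152.4   64.3] phi deg 35.54 F bin [-9.8 -5.8  7.8] open 0.151 t 16.52
LID 1.328 bar slope 34.9 [('e', -0.01, 'along', np.float64(177.0), 'below', np.float64(0.1)), ('e', 0, 'along', np.float64(167.8), 'below', np.float64(4.0)), ('e', 0.01, 'along', np.float64(158.6), 'below', np.float64(7.9))]
```

```bash

python3 -m jog '{"delta_rot":[[0,0.002,0],[0,0.003,0],[0,0.003,0],[0,0.003,0],[0,0.003,0]],"dp":[[0.5,0,-0.4],[1,0,-0.6],[1.5,0,-0.6],[1.5,0,-0.6],[1.5,0,-0.6]],"hand":[5,5,5,5,5]}'  >/dev/null;python3 plan.py | sed -n '1p;3p'
python3 -m jog '{"delta_rot":[[0,0,0],[0,0,0],[0,0,0],[0,0,0],[0,0,0]],"dp":[[0.5,0,0],[1,0,0],[1.5,0,0],[1.5,0,0],[1.5,0,0]],"hand":[5,5,5,5,5]}'  >/dev/null;python3 plan.py | sed -n '1p;3p'
```

```text
g [-104.4  152.4   64.6] phi deg 35.45 F bin [-2.6 -6.6  3.8] open 0.154 t 16.93
LID 1.326 bar slope 34.9 [('e', -0.01, 'along', np.float64(176.9), 'below', np.float64(0.5)), ('e', 0, 'along', np.float64(167.7), 'below', np.float64(4.3)), ('e', 0.01, 'along', np.float64(158.5), 'below', np.float64(8.2))]
g [-105.6  152.4   63.7] phi deg 35.45 F bin [-1.4 -5.8  3.1] open 0.158 t 17.35
LID 1.306 bar slope 35.1 [('e', -0.01, 'along', np.float64(175.5), 'below', np.float64(0.5)), ('e', 0, 'along', np.float64(166.3), 'below', np.float64(4.4)), ('e', 0.01, 'along', np.float64(157.1), 'below', np.float64(8.3))]
```

```bash

for i in 1; do python3 -m jog '{"delta_rot":[[0,0,0],[0,0,0],[0,0,0],[0,0,0],[0,0,0]],"dp":[[0.5,0,0],[1,0,0],[1.5,0,0],[1.5,0,0],[1.5,0,0]],"hand":[5,5,5,5,5]}'  >/dev/null;python3 plan.py | sed -n '1p;3p'
python3 -m jog '{"delta_rot":[[0,0,0],[0,0,0],[0,0,0],[0,0,0],[0,0,0]],"dp":[[0.5,0,0],[1,0,0],[1.5,0,0],[1.5,0,0],[1.5,0,0]],"hand":[5,5,5,5,5]}'  >/dev/null;python3 plan.py | sed -n '1p;3p'; done
```

```text
g [-105.7  152.4   63.7] phi deg 35.55 F bin [ 1.7 -6.2  1.6] open 0.156 t 17.77
LID 1.305 bar slope 35.0 [('e', -0.01, 'along', np.float64(175.4), 'below', np.float64(0.6)), ('e', 0, 'along', np.float64(166.2), 'below', np.float64(4.5)), ('e', 0.01, 'along', np.float64(157.0), 'below', np.float64(8.4))]
g [-105.8  152.5   63.7] phi deg 35.64 F bin [ 4.5 -8.1  1.9] open 0.152 t 18.18
LID 1.303 bar slope 35.0 [('e', -0.01, 'along', np.float64(175.3), 'below', np.float64(0.7)), ('e', 0, 'along', np.float64(166.1), 'below', np.float64(4.6)), ('e', 0.01, 'along', np.float64(156.9), 'below', np.float64(8.5))]
```

```bash

python3 -m jog '{"delta_rot":[[0,0,0],[0,0,0],[0,0,0],[0,0,0],[0,0,0]],"dp":[[-0.3,-0.4,0],[-0.3,-0.8,0],[-0.3,-0.8,0],[-0.3,-0.8,0],[-0.3,-0.8,0]],"hand":[5,5,5,5,5]}' 20 >/dev/null;python3 plan.py | sed -n '1p;3p'
```

```text
g [-105.8  152.4   63.7] phi deg 35.65 F bin [ 3.3 -5.4  1.8] open 0.156 t 18.6
LID 1.303 bar slope 35.0 [('e', -0.01, 'along', np.float64(175.3), 'below', np.float64(0.7)), ('e', 0, 'along', np.float64(166.1), 'below', np.float64(4.6)), ('e', 0.01, 'along', np.float64(156.9), 'below', np.float64(8.5))]
```

```bash

python3 -m jog '{"delta_rot":[[0,0,0],[0,0,0],[0,0,0],[0,0,0],[0,0,0]],"dp":[[0,-0.6,0],[0,-1.2,0],[0,-1.2,0],[0,-1.2,0],[0,-1.2,0]],"hand":[5,5,5,5,5]}' 5 >/dev/null;python3 plan.py | sed -n '1p;3p'
python3 -m jog '{"delta_rot":[[0,0,0],[0,0,0],[0,0,0],[0,0,0],[0,0,0]],"dp":[[0,0,0],[0,0,0],[0,0,0],[0,0,0],[0,0,0]],"hand":[16,17,18,19,19]}'
python3 plan.py | sed -n '1p;3p'
```

```text
g [-105.9  152.2   63.6] phi deg 35.69 F bin [ 5.2 -1.6  3.4] open 0.158 t 19.02
LID 1.301 bar slope 35.1 [('e', -0.01, 'along', np.float64(175.2), 'below', np.float64(0.7)), ('e', 0, 'along', np.float64(166.0), 'below', np.float64(4.6)), ('e', 0.01, 'along', np.float64(156.8), 'below', np.float64(8.5))]
time_s: 19.43
tcp_pos: [0.5516, 0.2229, 0.0442]
eef_rot: [0.301, -0.113, 0.946, 0.036]
wrist_force: [0.2, -0.8, -0.2]
opening: 0.19
grip_force: 0.0
g [-110.2  150.9   59.7] phi deg 35.23 F bin [ 0.  -0.8 -0.2] open 0.19 t 19.43
LID 1.22 bar slope 35.9 [('e', -0.01, 'along', np.float64(169.4), 'below', np.float64(0.5)), ('e', 0, 'along', np.float64(160.3), 'below', np.float64(4.6)), ('e', 0.01, 'along', np.float64(151.1), 'below', np.float64(8.6))]
```

```bash

python3 -m jog '{"delta_rot":[[0,0,0],[0,0,0],[0,0,0],[0,0,0],[0,0,0]],"dp":[[0,1.3,0],[0,1.3,-8],[0,1.3,-18],[0,1.3,-32],[0,1.3,-45]],"hand":[19,19,19,19,19]}'
python3 -m jog '{"delta_rot":[[0,0,0],[0,0,0],[0,0,0],[0,0,0],[0,0,0]],"dp":[[0,0,-25],[0,0,-50],[0,0,-80],[0,0,-110],[0,0,-110]],"hand":[19,19,19,40,60]}'
python3 - <<'E'
from h import *
for c in ["scene","top"]:
    p=cams.snapshot(c);save(p,c+"3.png")
    for n in ["tin_can","clear_tape","tray_free"]:
        for x in spotter.spot_point(n,p): print(n,x["confidence"].__round__(2),np.round(x["position"],4),np.round(B.inv().apply(np.array(x["position"])-O),4))
    if c=="scene": cv2.imwrite("pics/s3.png",cv2.resize(p["frame"][130:310,220:460],None,fx=3,fy=3)[:,:,::-1])
state()
E
```

```text
time_s: 19.85
tcp_pos: [0.5261, 0.2181, 0.0814]
eef_rot: [0.301, -0.113, 0.946, 0.036]
wrist_force: [-0.1, -0.0, -0.3]
opening: 0.192
grip_force: 0.0
time_s: 20.27
tcp_pos: [0.4657, 0.2041, 0.1772]
eef_rot: [0.305, -0.113, 0.945, 0.038]
wrist_force: [0.9, 1.0, 0.4]
opening: 0.317
grip_force: 0.0
tin_can 0.68 [0.6375 0.1357 0.0378] [-0.0363  0.0459  0.0378]
tray_free 0.6 [0.4893 0.3505 0.0022] [-0.1296  0.2897  0.0022]
tin_can 0.61 [0.6387 0.1357 0.0421] [-0.0352  0.0456  0.0421]
clear_tape 0.56 [0.6554 0.0447 0.0338] [-0.0404 -0.0467  0.0338]
tray_free 0.97 [0.4879 0.3506 0.002 ] [-0.1309  0.2901  0.002 ]
g [-199.1  152.   185.3] phi deg 35.16 F bin [-0.3 -0.3  0.2] open 0.596 t 20.67
```

View pics/s3.png

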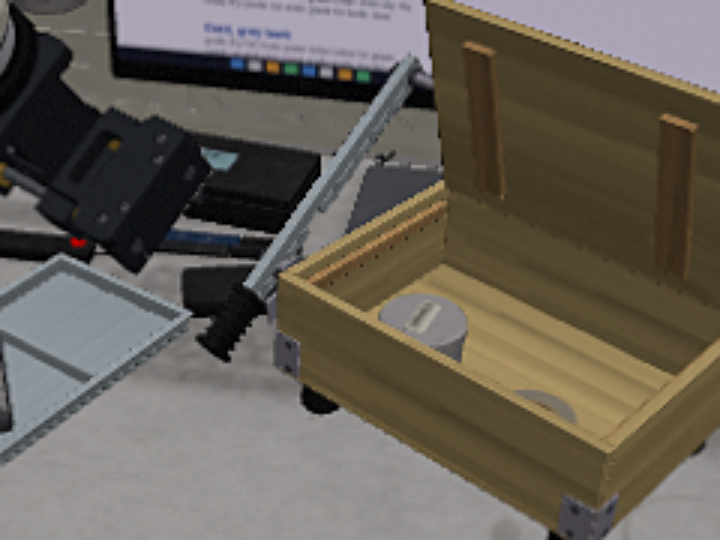

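The lid stands propped on the stay, with the robot clear. The tin is in the bin's left half (crop pixel 425,325) and the tape in the right half (545,405). Next I go over the tin.

```bash
python3 - <<'E'
from h import *
goG([-.150,.10,.2],0)
E
```

```text
dp [-37.7 -52.   12.8] rot [-1.000e-03  6.136e-01 -4.000e-04] deg 35.2
```

```bash

python3 -m jog '{"delta_rot":[[0,0.12,0],[0,0.24,0],[0,0.36,0],[0,0.48,0],[0,0.6136,0]],"dp":[[-6,-8,-5],[-12,-18,-2],[-20,-30,3],[-28,-42,8],[-38,-52,13]],"hand":[85,85,85,85,85]}'
python3 - <<'E'
from h import *
state();goG([-.036,.046,.17],0)
E
```

```text
time_s: 21.08
tcp_pos: [0.5157, 0.161, 0.1829]
eef_rot: [0.003, -0.119, 0.993, 0.001]
wrist_force: [-0.3, 0.2, 0.5]
opening: 0.845
grip_force: 0.0
g [-148.8   99.3  201.9] phi deg 0.34 F bin [-0.2  0.3  0.5] open 0.845 t 21.08
dp [-112.5  -53.2   32.5] rot [ 0.0005  0.0059 -0.0009] deg 0.3
```

```bash

python3 -m jog '{"delta_rot":[[0,0.005,0],[0,0.005,0],[0,0.005,0],[0,0.005,0],[0,0.005,0]],"dp":[[-28,-13,8],[-56,-26,16],[-84,-40,24],[-112,-53,32],[-112,-53,32]],"hand":[85,85,85,85,85]}'
python3 - <<'E'
from h import *
state()
p=cams.snapshot("wrist");save(p,"w4.png")
for k in range(2):
  for n in ["tin_can","clear_tape"]:
    for x in spotter.spot_point(n,p): print(n,x["confidence"].__round__(2),np.round(B.inv().apply(np.array(x["position"])-O),4))
  p=cams.snapshot("scene")
goG([-.036,.046,.075],0)
E
```

```text
time_s: 21.5
tcp_pos: [0.6405, 0.135, 0.1479]
eef_rot: [0.002, -0.118, 0.993, -0.0]
wrist_force: [-0.3, 0.0, 0.5]
opening: 0.844
grip_force: 0.0
g [-33.7  44.6 166.9] phi deg 0.26 F bin [-0.3  0.1  0.5] open 0.844 t 21.5
tin_can 0.68 [-0.036   0.0426  0.039 ]
clear_tape 0.76 [-0.0415 -0.0467  0.0398]
tin_can 0.61 [-0.0394  0.0448  0.0357]
clear_tape 0.64 [-0.0366 -0.0453  0.0385]
dp [-0.8 -1.9 97. ] rot [0.0001 0.0073 0.0003] deg 0.4
```

View pics/w4.png

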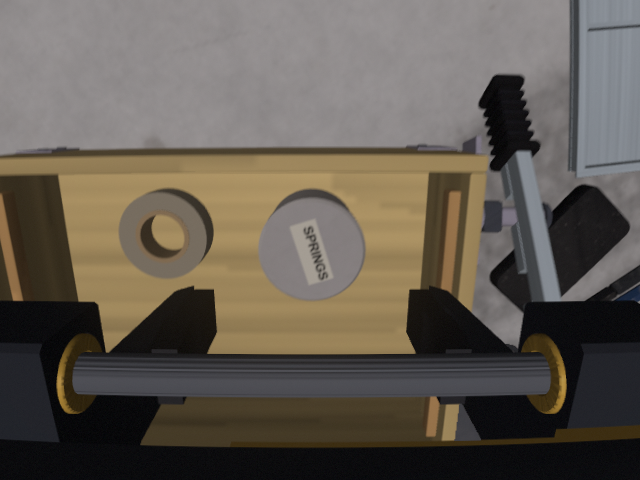

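```bash

python3 -m jog '{"delta_rot":[[0,0.007,0],[0,0.007,0],[0,0.007,0],[0,0.007,0],[0,0.007,0]],"dp":[[0,0,25],[0,0,50],[0,0,70],[0,0,85],[0,0,96]],"hand":[85,85,85,85,85]}'
python3 -m jog '{"delta_rot":[[0,0,0],[0,0,0],[0,0,0],[0,0,0],[0,0,0]],"dp":[[0,0,0],[0,0,0],[0,0,0],[0,0,0],[0,0,0]],"hand":[55,55,55,55,55]}' 20
python3 -m jog '{"delta_rot":[[0,0,0],[0,0,0],[0,0,0],[0,0,0],[0,0,0]],"dp":[[0,0,0],[0,0,0],[0,0,0],[0,0,0],[0,0,0]],"hand":[55,55,55,55,55]}' 20
python3 -c "from h import *;state()"
```

```text
time_s: 22.27
tcp_pos: [0.6359, 0.1373, 0.0554]
eef_rot: [-0.001, -0.119, 0.993, -0.0]
wrist_force: [-0.0, -0.5, -0.1]
opening: 0.851
grip_force: 0.0
time_s: 22.68
tcp_pos: [0.6383, 0.1373, 0.0579]
eef_rot: [0.001, -0.119, 0.993, 0.0]
wrist_force: [0.5, -0.5, 0.8]
opening: 0.644
grip_force: 20.0
time_s: 23.1
tcp_pos: [0.6383, 0.1372, 0.0578]
eef_rot: [0.001, -0.119, 0.993, 0.0]
wrist_force: [-1.6, -0.5, 5.9]
opening: 0.645
grip_force: 20.0
g [-35.2  47.2  76.8] phi deg 0.11 F bin [-1.7 -0.1  5.9] open 0.645 t 23.1
```

```bash

python3 -m jog '{"delta_rot":[[0,0,0],[0,0,0],[0,0,0],[0,0,0],[0,0,0]],"dp":[[0,0,-10],[0,0,-30],[0,0,-55],[0,0,-85],[0,0,-115]],"hand":[55,55,55,55,55]}' 30
python3 - <<'E'
from h import *
state()
T=Tt(0);go([.4886,.3505,.20],T); go([.4886,.3505,.003+.0388-.019],T)
E
```

```text
time_s: 23.52
tcp_pos: [0.6361, 0.1368, 0.1714]
eef_rot: [-0.002, -0.119, 0.993, -0.0]
wrist_force: [1.4, 0.4, -1.1]
opening: 0.638
grip_force: 30.0
g [-37.4  47.3 190.4] phi deg -0.18 F bin [ 1.5  0.  -1.1] open 0.638 t 23.52
dp [ 93.  242.5 -28.3] rot [ 0.0001 -0.0031 -0.0004] deg 0.2
dp [ 92.4 242.5 148.9] rot [ 0.0001 -0.0031 -0.0004] deg 0.2
```

```bash

python3 -m jog '{"delta_rot":[[0,0,0],[0,0,0],[0,0,0],[0,0,0],[0,0,0]],"dp":[[6,10,0],[15,30,0],[26,57,0],[37,84,0],[48,111,0]],"hand":[55,55,55,55,55]}' >/dev/null
python3 -m jog '{"delta_rot":[[0,0,0],[0,0,0],[0,0,0],[0,0,0],[0,0,0]],"dp":[[11,27,0],[22,54,0],[33,84,0],[42,115,0],[45,131,0]],"hand":[55,55,55,55,55]}'
python3 - <<'E'
from h import *
for c in ["top","scene"]:
    p=cams.snapshot(c)
    for n in ["tray_free","tin_can","hex_keys"]:
        for x in spotter.spot_point(n,p): print(n,round(x["confidence"],2),np.round(x["position"],4))
state();T=Tt(0);go([.4886,.3505,.003+.0388-.019],T)
E
```

```text
time_s: 24.35
tcp_pos: [0.4865, 0.3524, 0.1701]
eef_rot: [-0.001, -0.12, 0.993, 0.0]
wrist_force: [0.5, -0.7, -2.1]
opening: 0.641
grip_force: 30.0
tray_free 0.76 [0.4837 0.3481 0.0018]
tin_can 0.63 [0.4864 0.3546 0.1521]
hex_keys 0.61 [0.4041 0.3151 0.0014]
tray_free 0.72 [0.4887 0.3516 0.0034]
tin_can 0.67 [0.4871 0.3535 0.149 ]
hex_keys 0.7 [0.5786 0.2291 0.0873]
hex_keys 0.68 [0.4055 0.3133 0.0007]
g [-128.9  288.2  190.1] phi deg -0.03 F bin [ 1.5  0.  -2.2] open 0.644 t 24.75
dp [  1.2   1.7 148.3] rot [-0.0004 -0.0004 -0.0018] deg 0.1
```

```bash

python3 -m jog '{"delta_rot":[[0,0,0],[0,0,0],[0,0,0],[0,0,0],[0,0,0]],"dp":[[0,0,25],[0,0,50],[0,0,75],[0,0,100],[0,0,120]],"hand":[55,55,55,55,55]}' >/dev/null
python3 -m jog '{"delta_rot":[[0,0,0],[0,0,0],[0,0,0],[0,0,0],[0,0,0]],"dp":[[0,0,10],[0,0,18],[0,0,24],[0,0,24],[0,0,24]],"hand":[55,55,55,55,55]}' 
python3 -m jog '{"delta_rot":[[0,0,0],[0,0,0],[0,0,0],[0,0,0],[0,0,0]],"dp":[[0,0,1],[0,0,2],[0,0,2.5],[0,0,2.5],[0,0,2.5]],"hand":[55,55,55,55,55]}'
```

```text
time_s: 25.58
tcp_pos: [0.4906, 0.3505, 0.0282]
eef_rot: [0.001, -0.119, 0.993, 0.0]
wrist_force: [0.1, 0.7, -1.9]
opening: 0.645
grip_force: 30.0
time_s: 26.0
tcp_pos: [0.49, 0.3504, 0.0253]
eef_rot: [0.0, -0.119, 0.993, 0.0]
wrist_force: [-1.4, -0.3, -2.4]
opening: 0.646
grip_force: 30.0
```

Expected contact at TCP z ≈ 0.023; step down gently.

```bash

python3 -m jog '{"delta_rot":[[0,0,0],[0,0,0],[0,0,0],[0,0,0],[0,0,0]],"dp":[[0,0,0.6],[0,0,1.2],[0,0,1.5],[0,0,1.5],[0,0,1.5]],"hand":[55,55,55,55,55]}' | sed -n '2p;4p'
python3 -m jog '{"delta_rot":[[0,0,0],[0,0,0],[0,0,0],[0,0,0],[0,0,0]],"dp":[[0,0,0.6],[0,0,1],[0,0,1],[0,0,1],[0,0,1]],"hand":[55,55,55,55,55]}'| sed -n '2p;4p'
```

```text
tcp_pos: [0.4898, 0.3502, 0.0233]
wrist_force: [0.4, -0.4, -2.0]
tcp_pos: [0.49, 0.3503, 0.0229]
wrist_force: [-1.6, -1.3, 4.8]
```

Contact: the tin is on the floor. Release and retreat straight up.

```bash

python3 -m jog '{"delta_rot":[[0,0,0],[0,0,0],[0,0,0],[0,0,0],[0,0,0]],"dp":[[0,0,0],[0,0,0],[0,0,0],[0,0,0],[0,0,0]],"hand":[68,72,80,85,85]}' | sed -n '2p;4p'
python3 -m jog '{"delta_rot":[[0,0,0],[0,0,0],[0,0,0],[0,0,0],[0,0,0]],"dp":[[0,0,-10],[0,0,-30],[0,0,-55],[0,0,-85],[0,0,-120]],"hand":[85,85,85,85,85]}' | sed -n '2p;4p'
python3 -m jog '{"delta_rot":[[0,0,0],[0,0,0],[0,0,0],[0,0,0],[0,0,0]],"dp":[[10,20,-10],[30,40,-20],[50,60,-30],[60,70,-30],[60,70,-30]],"hand":[85,85,85,85,85]}' | sed -n '2p;4p'
python3 - <<'E'
from h import *
for c in ["top","scene"]:
    p=cams.snapshot(c)
    for n in ["tray_free","tin_can"]:
        for x in spotter.spot_point(n,p): print(n,round(x["confidence"],2),np.round(x["position"],4))
cv2.imwrite("pics/s5.png",cv2.resize(p["frame"][130:330,160:460],None,fx=2.5,fy=2.5)[:,:,::-1])
E
```

```text
tcp_pos: [0.49, 0.3503, 0.0223]
wrist_force: [0.3, 0.0, 0.2]
tcp_pos: [0.4888, 0.3495, 0.1427]
wrist_force: [-0.1, -0.6, -0.1]
tcp_pos: [0.4133, 0.4057, 0.1736]
wrist_force: [-0.2, -0.9, 0.4]
tray_free 0.6 [0.4852 0.3488 0.0043]
tin_can 0.69 [0.4878 0.3515 0.004 ]
tray_free 0.59 [0.4899 0.3496 0.0055]
tin_can 0.69 [0.4895 0.3522 0.0006]
```

View pics/s5.png

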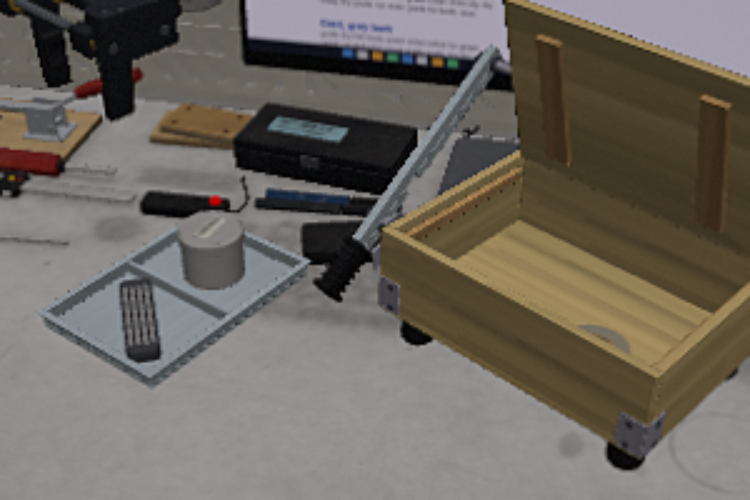

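The tin stands upright in the empty compartment (crop pixel 212,250), and the lid is still propped with the arm clear.

```bash
python3 -c "
from station import job
print(job.sign_off())"
```

```text
the job is handed in; nothing more can be done
None
```

The job is handed in: the lid stands propped on the stay's last notch at about 1.30 rad (worked out from the arm's pose), and the tin stands upright within a few millimetres of the compartment's centre. The hand-in returned no verdict.

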